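# Seat the slotted disc on the shaker's spindle and studs

## Robot

A 7-joint arm with a two-finger parallel gripper is mounted at the origin on the work surface. World frame = base frame: x ahead of the robot, y to its left, z up, the work surface at z = 0. Lengths are in m, angles in rad, forces in N, time in s.
With the tool pointing down it reaches from about 0.35 to 0.9 m from the base axis. Payload 19.9 kg.
Tool frame: the origin (TCP) lies at the very end of the fingers, on their centre line; the grasp point (between the pads) lies 19 mm behind it; z points along the fingers, x is the direction in which the jaws open and shut, and the axes are right-handed (so a half turn about z gives the same grasp; the last joint's range is limited). The gripper opens to 94 mm and grips with 3 to 60 N. Pads are 16 mm wide; open, the fingers measure 119 mm over their backs; the gripper's body (75 mm by 177 mm) begins 78 mm behind the grasp point.
Start: joints at [1.175, 0.417, -0.01, 1.614, 0.005, 1.111, -0.053], TCP at [0.217, -0.586, 0.205] pointing down, gripper open.
Joint ranges: [-2.81, 2.81], [-0.39, 2.02], [-1.27, 1.25], [0.06, 2.57], [-1.19, 4.33], [0.19, 2], [-2.82, 2.82]. Speed limits (rad/s): [1.89, 1.89, 2.39, 2.39, 3.01, 3.01, 3.01].

## Interface

Orientations are given as a 3x3 rotation matrix whose columns are the frame's x, y, z axes.
In Python, from rig import bot gives the robot as it stands.
- The arm moves only by the tool play_rows, never from a script. Its argument "series" is a list that holds one entry, the list of rows, each a list of 4 numbers: the shift along the tool's x, y, z in cm, then the turn about the tool's z in degrees. In form: [[[tx, ty, tz, turn], ...]]. A call has 1 to 12 rows; each row shifts and turns the pose as measured when the row begins, along the tool's axes as they then stand; what a row does not reach is not made up. A row lasts 1/10 s, in which the tool goes at most 50 mm and 8.59 degrees, less where a joint would pass 70% of its speed; a pose out of reach is approached as far as the arm can. A call is refused whole if a number of a shift passes 5 or a number of a turn 8.59, either way. A call with a gripper value outside its range is refused whole. "hand" is the finger opening in cm, from 0 to 9.4, set as the call begins (left out, the last holds). The fingers move at their own pace and stop on an object; "grip_force" is the grip in N (left out, the last holds). Time passes only in rows, so rows that do not move let the fingers close. It gives the time, the measured TCP pose, the force and the opening at its end, in the units of the state.
- bot.state(): the state, without advancing time (a new reading comes with each control period).
- bot.snapshot(name): name is "scene" or "top" or "wrist"; returns a dict with "pixels" (400x640x3 uint8, red, green, blue), "fx", "fy", "cx", "cy" (pixels), "R" (3x3) and "t" (3): a world point X has camera coordinates R X + t. Camera axes: x right, y down, z forward; pixel columns grow to the right and rows downward; lengths in m; the calibration is good to about 2 mm. The wrist camera is an equidistant fisheye: a pixel r from the principal point sees the ray r / f radians off the axis. A picture is of the moment at which its call begins. There is no depth.
- bot.job_done(): hands the job in, once; it reports no verdict.
The state is a dict: "time_s": time; "joint_pos": joint angles; "qvel": joint speeds; "tau": joint torques, N m; "tool_pos": TCP position; "orientation": TCP orientation; "contact_force": force on the tool from outside, world axes, zero at the start; "wrist_torque": the same for the moment, N m; "gripper_width": finger opening in m.
Only numpy, scipy, OpenCV 4.12 (cv2) and the standard library are available. Lean on these libraries where they do the work, as an engineer would, in place of code of your own. Each camera call takes 0.05 s, during which the arm holds its last target. There are 200 camera calls.

## Task

Fit the large aluminium disc with three slots onto the grey shaker: pick it up by its neck, turn it so that the three studs of the shaker come up through the three slots, and lower it over the spindle until it lies flat and fully home on the drive plate, then let go. Lower it, do not drop it, and leave the other two discs where they lie.

Things in the scene. Friction and masses are not known exactly. Their poses are not given: they have to be found in the camera images.
- rotor_neck (a point): Large three-slot aluminium disc, 112 across, 8 thick, lying flat, 0.3 kg. Upright tubular neck in its centre: outside 40, bore 30, top 64 above the underside. Three slots through the plate at 120 degrees, 28 to 50 from the axis, each 40 degrees wide. Point: on the axis, 36 above the underside, where the neck is gripped from above at any yaw. z up the neck; x through the middle of one slot. All mm.
- seat (a point): Fixed shaker, grey box 170 x 170 x 70 mm with a dark steel drive plate 112 across on top. Point: centre of the plate's top face, 80 above the bench; the disc's underside comes to lie here. A pointed spindle (14 thick, 42 high) rises from it, and 40 from its axis, 120 degrees apart, three pointed studs (8 thick, 22 high). z up; x points at one stud. Play: 7 mm, 14 degrees; any slot fits any stud.
- disc_four_neck (a point): Bystander, to be left alone: a disc of the same size, neck and material but with four slots at 90 degrees; it does not fit the shaker. This point is on the axis, 36 mm above its underside.
- disc_small_neck (a point): Bystander, to be left alone: a smaller disc of the same material with three slots, 82 mm in diameter, 8 mm thick, with a neck 28 mm in diameter and 50 mm high; it does not fit the shaker. This point is on the axis, 29 mm above its underside.
Things that resemble listed ones, but are neither listed nor needed, are in the scene too. What is shaped like the part that bears seat but red is not meant.

How it is judged:
At the end, for the whole second after the job is handed in: The large three-slot disc lies flat on the drive plate (height within 5 mm, tilt under 5 degrees, centred within 12 mm), spindle in its neck and studs up through its slots, at rest; the other two discs lie where they lay (within 30 mm) (horizontal distance between rotor_neck and seat below 0.012 m and z of rotor_neck in the frame of seat between 0.031 and 0.041 m and angle between rotor_neck's own z axis and vertical below 0.09 rad and linear speed of rotor below 0.03 m/s); the robot touches nothing.
It fails at once if the disc with four slots is moved more than 30 mm (distance of disc_four_neck from where it was at the start of the episode above 0.03 m).
It fails at once if the small disc is moved more than 30 mm (distance of disc_small_neck from where it was at the start of the episode above 0.03 m).
It fails at once if the three-slot disc is dropped: it falls free of the fingers faster than 0.8 m/s (a fall of over 30 mm) (linear speed of rotor above 0.8 m/s and contact force between rotor and the fingers below 0.2 N).
It also fails if it takes over 35 s, if anything falls off the work surface, if the arm or the gripper's body presses on something with over 40 N, if the wrist force passes 120 N, or if a joint passes its speed limit or range.

## Working session

There is one attempt and no reset: what is moved stays moved. The work goes in short steps, Python scripts to look and compute and a tool call to move; the robot and the scene stay as the last step left them, time stands still between calls to the robot, and variables do not carry over. Pictures are saved under pics/ and viewed, about 8 in all and at most 12, crops included, and the job is handed in when it is done.

Besides the shell and the picture viewer there is one more tool, called after "Call:" as name([rows], argument=value, ...), one row to a line, values as JSON. play_rows: Moves the arm, as the interface text tells. Its arguments: {"type":"object","properties":{"series":{"type":"array","items":{"type":"array","items":{"type":"array","items":{"type":"number"}}}},"hand":{"type":"number"},"grip_force":{"type":"number"}},"required":["series"]}

```bash
mkdir -p pics; cat > h.py <<'E'
import numpy as np, cv2, pickle
from rig import bot
def snap(n,f):
    s=bot.snapshot(n); pickle.dump(s,open(f'pics/{f}.pkl','wb'))
    cv2.imwrite(f'pics/{f}.png',s['pixels'][:,:,::-1]); return s
def load(f): return pickle.load(open(f'pics/{f}.pkl','rb'))
def ray(s,u,v,fish=False):
    R=np.array(s['R']);t=np.array(s['t']);x=(u-s['cx'])/s['fx'];y=(v-s['cy'])/s['fy']
    if fish:
        r=np.hypot(x,y); d=np.array([np.sin(r)*x/r,np.sin(r)*y/r,np.cos(r)]) if r>1e-9 else np.array([0,0,1.])
    else: d=np.array([x,y,1])
    return -R.T@t, R.T@d
def onz(s,u,v,z,fish=False):
    o,d=ray(s,u,v,fish); return o+d*(z-o[2])/d[2]
def proj(s,X,fish=False):
    c=np.array(s['R'])@np.array(X)+np.array(s['t'])
    if fish:
        r=np.hypot(c[0],c[1]);th=np.arctan2(r,c[2]);k=th/max(r,1e-9);return s['cx']+s['fx']*c[0]*k,s['cy']+s['fy']*c[1]*k
    return s['cx']+s['fx']*c[0]/c[2],s['cy']+s['fy']*c[1]/c[2]
def crop(s,f,u0,v0,u1,v1,k):
    cv2.imwrite(f'pics/{f}.png',cv2.resize(s['pixels'][v0:v1,u0:u1,::-1],None,fx=k,fy=k,interpolation=cv2.INTER_CUBIC))
E
python3 - <<'E'
from h import *
a=snap('top','top0');b=snap('scene','scene0')
for s in (a,b): print(s['fx'],s['cx'],s['cy'],np.round(-np.array(s['R']).T@s['t'],3),np.round(s['R'],2).tolist())
st=bot.state();print(st['time_s'],st['tool_pos'],np.round(st['orientation'],3).tolist(),st['gripper_width'])
E
```

```text
369.84023143488173 321.6128704283471 192.15636111262427 [ 0.329 -0.055  1.099] [[-0.0, -1.0, -0.01], [-0.99, 0.0, -0.13], [0.13, 0.01, -0.99]]
388.1307741553886 322.5463122380712 204.3601563003645 [ 1.    -0.576  0.732] [[0.69, 0.72, -0.0], [0.46, -0.44, -0.77], [-0.56, 0.53, -0.64]]
0.1 [ 0.21643671 -0.58597559  0.2049    ] [[0.346, -0.938, -0.0], [-0.938, -0.346, 0.001], [-0.001, 0.0, -1.0]] 0.09457279432651867
```

View pics/top0.png

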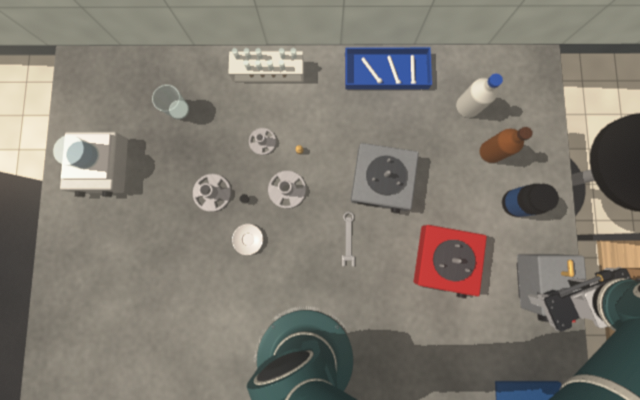

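View pics/scene0.png

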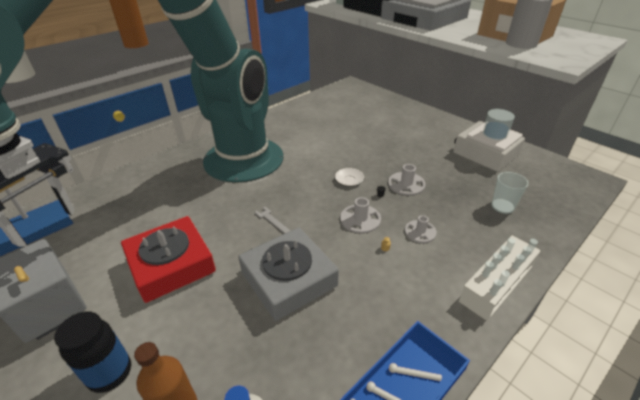

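The top view shows large discs at (212,192) and (287,189), the small disc at (263,141), the grey shaker at (386,175) and a red decoy shaker at (455,260). I need an enlarged crop to count the slots.

```bash
python3 - <<'E'
from h import *
s=load('top0')
a=cv2.resize(s['pixels'][165:215,185:315,::-1],(780,300),interpolation=cv2.INTER_CUBIC)
b=cv2.resize(s['pixels'][150:200,345:425,::-1],(480,300),interpolation=cv2.INTER_CUBIC)
o=np.zeros((600,780,3),np.uint8);o[:300]=a;o[300:,:480]=b
cv2.imwrite('pics/c1.png',o)
E
```

```text
(no output)
```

View pics/c1.png

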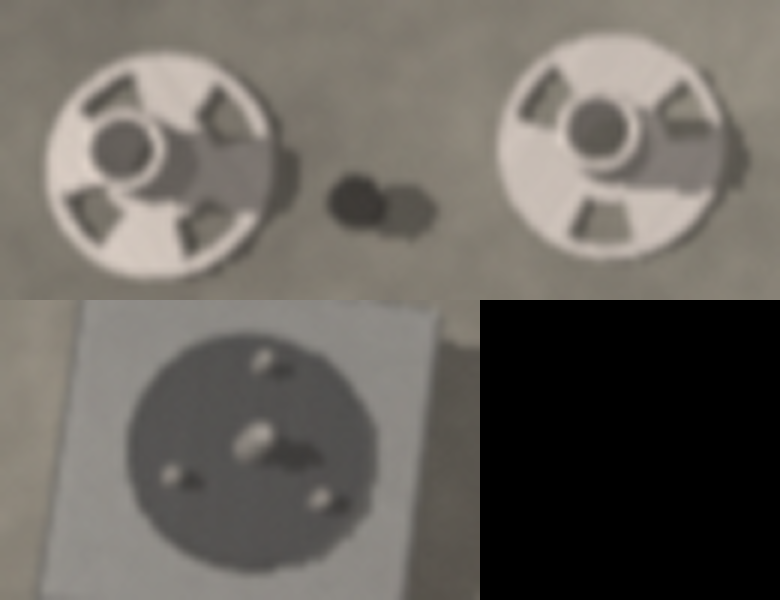

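Of the two large discs, (212,192) has four slots. The one at (287,189) has three slots and the 112 mm diameter, so it is the target. The grey shaker at (386,175) shows its three studs.

```bash
python3 - <<'E'
from h import *
s=load('top0')
P=lambda x,y,z,u0,v0: onz(s,u0+(x+.5)/6-.5,v0+(y+.5)/6-.5,z)
a=P(611,146,.008,185,165);n=P(598,128,.064,185,165);print('disc',a,n)
for x,y in ((543,95),(683,110),(602,220)):
    q=P(x,y,.006,185,165)-a;print('slot',np.hypot(*q[:2]),np.degrees(np.arctan2(q[1],q[0])))
c=P(253,153,.08,345,150);t=P(264,130,.122,345,150);print('plate',c,'spindle',t)
for x,y in ((264,56),(171,171),(320,194)):
    q=P(x,y,.1,345,150);d=q-c;e=q-t;print('stud',q,np.hypot(*d[:2]),np.degrees(np.arctan2(d[1],d[0])),np.hypot(*e[:2]),np.degrees(np.arctan2(e[1],e[0])))
d=P(160,165,.008,185,165);print('four',d); print('small',onz(s,263,141,.008))
E
```

```text
disc [0.48468411 0.05607129 0.008     ] [0.48528478 0.05662962 0.064     ]
slot 0.04323239100210087 52.90662133470082
slot 0.0399873201496394 -62.66365399891592
slot 0.03699800809279714 173.42775026429658
plate [ 0.51297468 -0.23133233  0.08      ] spindle [ 0.51582367 -0.22921743  0.122     ]
stud [ 0.55458227 -0.2340096   0.1       ] 0.04169362962789088 -3.681656206376809 0.039053731848577765 -7.048354792024239
stud [ 0.50110003 -0.19028554  0.1       ] 0.04272992606192555 106.13491776048755 0.041623043618029196 110.7160934311477
stud [ 0.4903497  -0.25789015  0.1       ] 0.03488850433089591 -130.42814881457477 0.03835424171508146 -131.61914178011455
four [0.47553575 0.28019039 0.008     ]
small [0.63171621 0.12889666 0.008     ]
```

Call:
play_rows([
  [[-3.2,-3.0,0,0],[-3.2,-3.0,0,0],[-3.2,-3.0,0,0],[-3.2,-3.0,0,0],[-3.2,-3.0,0,0],[-3.2,-3.0,0,0],[-3.2,-3.0,0,0],[-3.2,-3.0,0,0],[-3.2,-3.0,0,0],[-3.2,-3.0,0,0],[-3.2,-3.0,0,0],[-3.2,-3.0,0,0]],
], hand=9.4)

```text
time_s: 1.3
tool_pos: [0.4236, -0.0861, 0.2023]
orientation: [[0.338, -0.941, -0.004], [-0.941, -0.338, 0.001], [-0.003, 0.003, -1.0]]
contact_force: [1.0, -0.6, -0.9]
gripper_width: 0.0941
```

Call:
play_rows([
  [[-2.8,-2.6,0,0],[-2.8,-2.6,0,0],[-2.8,-2.6,0,0],[-2.8,-2.6,0,0],[0,0,0,-8.5],[0,0,0,-8.5],[0,0,0,-8.5],[0,0,0,-8.5],[0,0,0,-8.5],[0,0,0,-8.5],[0,0,0,-8.5],[0,0,0,-8.5]],
])

```text
time_s: 2.5
tool_pos: [0.4841, 0.0683, 0.2005]
orientation: [[1.0, -0.021, -0.007], [-0.021, -1.0, 0.003], [-0.007, -0.003, -1.0]]
contact_force: [0.3, 0.2, -0.1]
gripper_width: 0.0941
```

Call:
play_rows([
  [[0,0,0,-8],[0,0,0,-8],[0,0,0,-8],[0,0,0,0],[0,0,0,0]],
])

```text
time_s: 3.0
tool_pos: [0.4833, 0.0678, 0.1996]
orientation: [[0.915, 0.402, -0.009], [0.403, -0.915, 0.003], [-0.007, -0.007, -1.0]]
contact_force: [0.3, 0.1, 0.5]
gripper_width: 0.0942
```

```bash
python3 - <<'E'
from h import *
s=snap('wrist','w1')
st=bot.state();o=np.array(st['orientation']);print(st['time_s'],st['tool_pos'],np.round(o,3).tolist(),st['joint_pos'],np.degrees(np.arctan2(o[1,0],o[0,0])))
print(s['fx'],s['cx'],s['cy'],np.round(-np.array(s['R']).T@s['t'],3),proj(s,[.485,.0563,.064],True),proj(s,[.485,.0563,.008],True))
E
```

```text
3.05 [0.48330404 0.06783496 0.19962361] [[0.915, 0.403, -0.009], [0.403, -0.915, 0.003], [-0.007, -0.007, -1.0]] [ 0.48498509  0.26066708 -0.78616465  1.92519131  0.20537543  1.04761914
  0.02537929] 23.75444081609494
309.70691628693146 317.1216237972938 193.42150534501047 [0.453 0.14  0.379] (np.float64(315.37906875417843), np.float64(196.5701123219439)) (np.float64(315.9469124793759), np.float64(184.1340590104432))
```

View pics/w1.png

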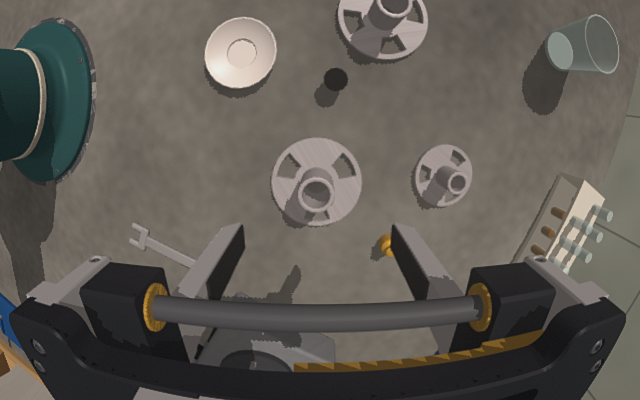

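Wrist view: the three-slot disc is at (317,182) with its neck top near (317,190), close to the predicted (315,197). The small disc is at (443,175) and the four-slot disc at (385,15). I'll enlarge it for a finer fix.

```bash
python3 - <<'E'
from h import *
crop(load('w1'),'c2',262,128,372,238,5)
E
```

```text
(no output)
```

View pics/c2.png

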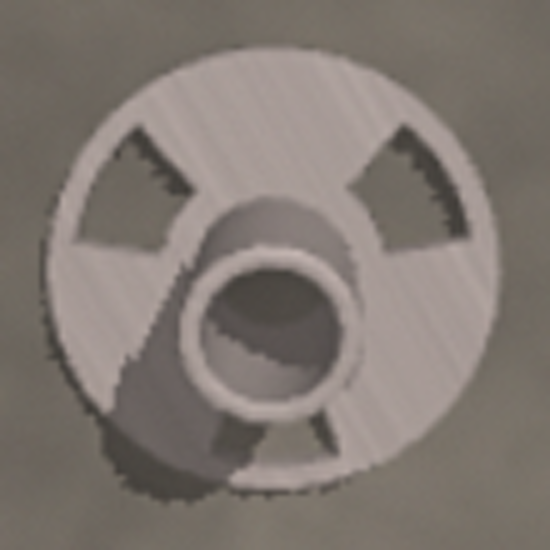

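```bash
python3 - <<'E'
from h import *
s=load('w1')
P=lambda x,y,z: onz(s,262+(x+.5)/5-.5,128+(y+.5)/5-.5,z,True)
a=P(273,268,.008);n=P(270.5,333,.064);print(a,n)
for z in(.008,):
  for p in ((138,125),(75,240),(405,125),(468,238),(213,452),(340,455),(193,190),(168,255),(350,187),(388,252)):
    q=P(*p,z)-a;print(np.round([np.hypot(*q[:2]),np.degrees(np.arctan2(q[1],q[0]))],4))
st=bot.state();o=np.array(st['orientation']);t=st['tool_pos']
print('move cm (target=mean)',100*o.T@(np.r_[(a+n)[:2]/2,.022]-t))
E
```

```text
[0.48379518 0.05981962 0.008     ] [0.48426773 0.0588146  0.064     ]
[4.820000e-02 1.563008e+02]
[ 4.920000e-02 -1.645314e+02]
[4.77000e-02 7.18658e+01]
[ 0.0485 32.8994]
[ 5.04000e-02 -8.39454e+01]
[  0.0516 -47.021 ]
[2.750000e-02 1.587023e+02]
[ 2.600000e-02 -1.634682e+02]
[2.76000e-02 7.10001e+01]
[2.85000e-02 3.20131e+01]
move cm (target=mean) [-0.14682406  0.93006365 17.75797635]
```

Call:
play_rows([
  [[-0.1,0.9,4,0],[0,0,4,0],[0,0,4,0],[0,0,2.5,0],[0,0,1.5,0],[0,0,0.5,0],[0,0,0,0]],
])

```text
time_s: 3.75
tool_pos: [0.4859, 0.0594, 0.0295]
orientation: [[0.924, 0.382, -0.007], [0.382, -0.924, 0.002], [-0.005, -0.004, -1.0]]
contact_force: [-0.2, -0.9, 1.0]
gripper_width: 0.0939
```

```bash
python3 - <<'E'
from h import *
st=bot.state();o=np.array(st['orientation']);t=st['tool_pos']
print(t,st['contact_force'],100*o.T@(np.r_[.484,.0587,.023]-t))
E
```

```text
[0.48585533 0.05936668 0.02947599] [-0.17467974 -0.86084081  1.00695542] [-0.19338402 -0.00633983  0.64870135]
```

Call:
play_rows([
  [[-0.2,0,0.7,0],[0,0,0.1,0]],
])

```text
time_s: 3.95
tool_pos: [0.4848, 0.0586, 0.0224]
orientation: [[0.925, 0.38, -0.005], [0.38, -0.925, 0.002], [-0.004, -0.003, -1.0]]
contact_force: [-0.1, 0.5, 0.4]
gripper_width: 0.0939
```

Call:
play_rows([
  [[0,0,0,0],[0,0,0,0],[0,0,0,0],[0,0,0,0],[0,0,0,0],[0,0,0,0],[0,0,0,0]],
], hand=3, grip_force=35)

```text
time_s: 4.65
tool_pos: [0.486, 0.0583, 0.0242]
orientation: [[0.926, 0.379, -0.001], [0.379, -0.926, 0.001], [-0.001, -0.002, -1.0]]
contact_force: [-3.2, -1.8, -0.9]
gripper_width: 0.0411
```

Call:
play_rows([
  [[0,0,-1,0],[0,0,-2,0],[0,0,-3,0],[0,0,-3,0],[0,0,-3,0],[0,0,-3,0],[0,0,-2,0],[0,0,-1,0],[0,0,0,0]],
])

```text
time_s: 5.55
tool_pos: [0.4836, 0.0591, 0.2139]
orientation: [[0.924, 0.382, -0.006], [0.382, -0.924, 0.002], [-0.005, -0.004, -1.0]]
contact_force: [-0.6, 0.2, -3.3]
gripper_width: 0.0391
```

Call:
play_rows([
  [[-0.4,1.2,0,0],[-0.8,2.6,0,0],[-0.9,3.0,0,0],[-0.9,3.0,0,0],[-0.9,3.0,0,0],[-0.9,3.0,0,0],[-0.9,3.0,0,0],[-0.9,3.0,0,0],[-0.8,2.6,0,0],[-0.4,1.2,0,0],[0,0,0,0]],
])

```text
time_s: 6.65
tool_pos: [0.5017, -0.2242, 0.1989]
orientation: [[0.924, 0.382, -0.024], [0.382, -0.924, 0.008], [-0.02, -0.016, -1.0]]
contact_force: [-0.6, 0.4, -3.0]
gripper_width: 0.0392
```

Call:
play_rows([
  [[0,0,0,6],[0,0,0,7],[0,0,0,7],[0,0,0,7],[0,0,0,7],[0,0,0,7],[0,0,0,7],[0,0,0,7],[0,0,0,6],[0,0,0,2],[0,0,0,0],[0,0,0,0]],
])

```text
time_s: 7.85
tool_pos: [0.4981, -0.2088, 0.192]
orientation: [[0.74, -0.672, -0.035], [-0.671, -0.741, 0.017], [-0.037, 0.011, -0.999]]
contact_force: [0.3, 0.3, -2.8]
gripper_width: 0.0389
```

```bash
python3 - <<'E'
from h import *
s=snap('top','top1');w=snap('wrist','w2')
st=bot.state();o=np.array(st['orientation']);print(st['time_s'],st['tool_pos'],np.round(o,3).tolist(),st['contact_force'],st['gripper_width'],np.degrees(np.arctan2(o[1,0],o[0,0])))
cv2.imwrite('pics/c3.png',np.vstack([cv2.resize(w['pixels'][100:350,120:520,::-1],(800,500)) ]))
E
```

```text
7.95 [ 0.49809378 -0.20907259  0.19206874] [[0.74, -0.672, -0.034], [-0.672, -0.741, 0.017], [-0.037, 0.011, -0.999]] [-0.26910795  0.45053366 -3.24184686] 0.03924778829714719 -42.24286342209879
```

View pics/c3.png

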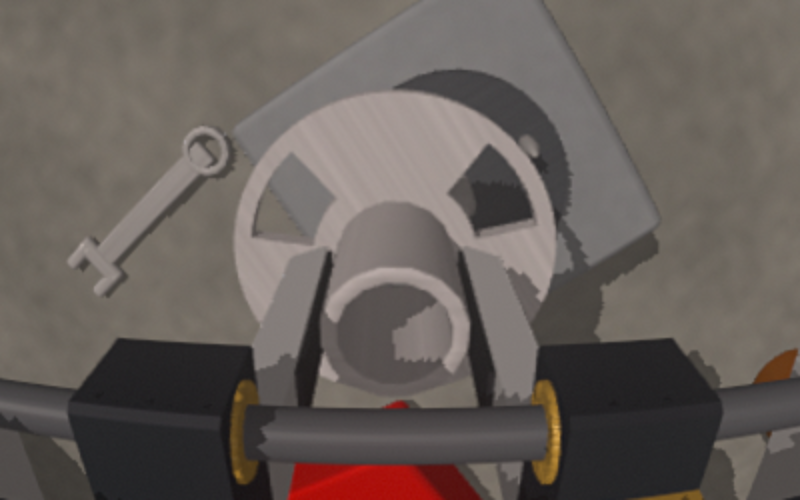

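The disc hangs in the gripper with its slots symmetric about the finger line, at (290,197) and (495,190) in the crop. One stud shows at (530,145). I'll check the seat against a second view before lowering.

```bash
python3 - <<'E'
from h import *
s=load('scene0');t=load('top1')
a=cv2.resize(s['pixels'][225:305,240:340,::-1],(800,640)[::1],interpolation=cv2.INTER_CUBIC)[:400]
a=cv2.resize(s['pixels'][227:287,250:330,::-1],(400,300),interpolation=cv2.INTER_CUBIC)
b=cv2.resize(t['pixels'][145:205,340:420,::-1],(400,300),interpolation=cv2.INTER_CUBIC)
cv2.imwrite('pics/c4.png',np.hstack([a,b]))
print(proj(t,[.514,-.23,.08]))
E
```

```text
(np.float64(386.26399847383897), np.float64(174.72289451232484))
```

View pics/c4.png

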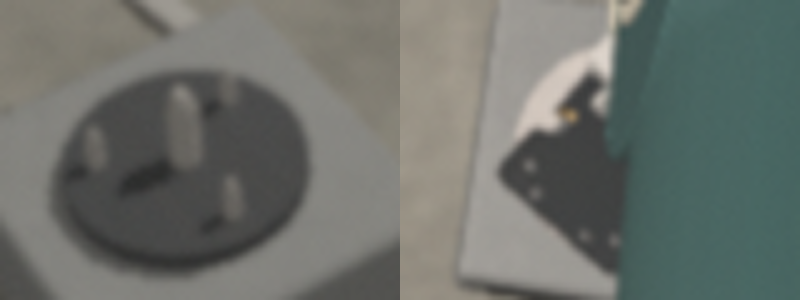

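```bash
python3 - <<'E'
from h import *
from scipy.optimize import least_squares
s=load('scene0');t=load('top0')
F=lambda k,u0,v0,L:[(u0+(x+.5)/k-.5,v0+(y+.5)/k-.5) for x,y in L]
so=F(5,250,227,[(231,76),(94,128),(232,176),(181,86)])  # tips
to=F(6,345,150,[(264,56),(171,171),(320,194),(264,130)])
for p in so[:3]: print(onz(s,*p,.101))
print(onz(s,*so[3],.121),onz(s,*F(5,250,227,[(187,163)])[0],.08))
# match scene stud to top stud
X=[onz(s,*p,.101)[:2] for p in so[:3]];Y=[onz(t,*p,.101)[:2] for p in to[:3]]
order=[int(np.argmin([np.hypot(*(x-y)) for x in X])) for y in Y];print(order)
def pts(p):
    return [[p[0]+.04*np.cos(p[2]+a),p[1]+.04*np.sin(p[2]+a),.1] for a in(0,2*np.pi/3,-2*np.pi/3)]+[[p[0],p[1],.12]]
def res(p,which):
    r=[]
    Q=pts(p)
    for i in range(4):
        if 't' in which:r+=list(np.subtract(proj(t,Q[i]),to[i]))
        if 's' in which:r+=list(np.subtract(proj(s,Q[i]),so[order[i] if i<3 else 3]))
    return np.array(r)
for w in('t','s','ts'):
    f=least_squares(res,[.514,-.23,-.15],args=(w,));print(w,f.x[:2],np.degrees(f.x[2]),np.round(f.fun,1))
st=bot.state();o=np.array(st['orientation']);print(st['tool_pos'],st['joint_pos'])
E
```

```text
[ 0.50442174 -0.19200584  0.101     ]
[ 0.48682869 -0.25667818  0.101     ]
[ 0.5505797 -0.2310328  0.101    ]
[ 0.50957923 -0.2239737   0.121     ] [ 0.51575183 -0.22904965  0.08      ]
[2, 0, 1]
t [ 0.5155686  -0.22795482] -9.306126263563248 [ 0.1 -0.2  0.1 -0.1  0.4  0.  -0.6  0.2]
s [ 0.5119053  -0.22520372] -10.505241317729181 [-0.3  0.8 -0.2 -2.   0.2 -0.1  0.3  1.2]
ts [ 0.51389971 -0.22668113] -9.952695388809046 [-0.1  0.5 -0.1  1.6 -0.4  0.3 -0.2 -1.3 -0.2  0.8  0.2  0.8 -1.1  0.8
  0.3  2. ]
[ 0.49809378 -0.20907259  0.19206874] [ 0.69127182  0.33158004 -0.42524299  1.7983121   0.14553097  1.0818539
 -0.52411721]
```

Call:
play_rows([
  [[0.8,0.1,0,0],[1.2,0.1,0,0],[0.5,0.1,0,0],[0,0,0,0],[0,0,0,0]],
])

```text
time_s: 8.45
tool_pos: [0.5162, -0.2305, 0.1907]
orientation: [[0.74, -0.671, -0.035], [-0.671, -0.741, 0.017], [-0.037, 0.011, -0.999]]
contact_force: [-0.3, -0.2, -3.4]
gripper_width: 0.0395
```

```bash
cat > go.py <<'E'
from h import *
import sys
st=bot.state();o=np.array(st['orientation']);t=np.array(st['tool_pos'])
c=t+o[:,2]*.024
print(st['time_s'],t,'disc under',c,'z',o[:,2].round(3),'yaw',np.degrees(np.arctan2(o[1,0],o[0,0])),st['contact_force'],st['gripper_width'])
print('move cm',100*o.T@(np.r_[.514,-.228,float(sys.argv[1])]-c))
E
python3 go.py .125
```

```text
8.45 [ 0.5162456  -0.2304858   0.19067544] disc under [ 0.51541686 -0.23007816  0.16669322] z [-0.035  0.017 -0.999] yaw -42.19150221763719 [-0.2978242  -0.24492608 -3.40306842] 0.03945825448420577
move cm [-0.09014218 -0.10310155  4.17465602]
```

Call:
play_rows([
  [[0,0,1,0],[-0.1,-0.1,1.5,0],[0,0,1,0],[0,0,0.3,0],[0,0,0,0],[0,0,0,0]],
])

```text
time_s: 9.05
tool_pos: [0.5142, -0.2278, 0.1498]
orientation: [[0.741, -0.671, -0.035], [-0.671, -0.742, 0.017], [-0.038, 0.011, -0.999]]
contact_force: [0.5, 0.1, -2.2]
gripper_width: 0.0392
```

```bash
python3 go.py .105; python3 - <<'E'
from h import *
w=snap('wrist','w3');s=snap('scene','s3')
crop(w,'a',215,120,415,270,2)
a=cv2.resize(w['pixels'][120:270,220:420,::-1],(800,600),interpolation=cv2.INTER_CUBIC);cv2.imwrite('pics/c5.png',a)
E
```

```text
9.05 [ 0.51416398 -0.22778915  0.14980328] disc under [ 0.51332048 -0.22737523  0.12582168] z [-0.035  0.017 -0.999] yaw -42.15698242028528 [ 0.54832731  0.06210702 -2.23022943] 0.03922803669967207
move cm [ 0.1705958  -0.02173253  2.07710588]
```

View pics/c5.png

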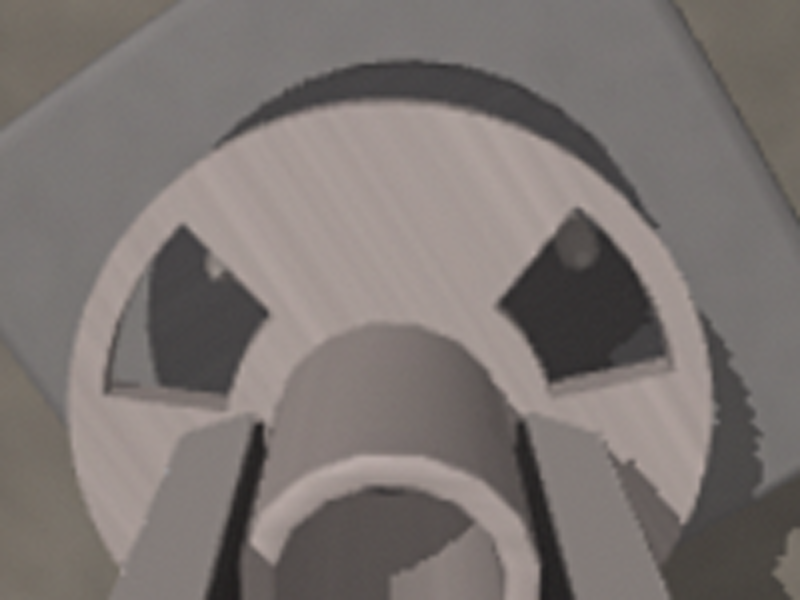

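```bash
python3 - <<'E'
from h import *
w=load('w3')
P=lambda x,y,z: onz(w,220+(x+.5)/4-.5,120+(y+.5)/4-.5,z,True)
L=P(213,260,.1);R=P(578,225,.1);print('studs',L,R,np.hypot(*(L-R)[:2]))
c=np.array([.514,-.228])
for a in (-9.7,110.3,-129.7): print('pred',c+.04*np.array([np.cos(np.radians(a)),np.sin(np.radians(a))]))
# seat from two studs
m=(L+R)[:2]/2;d=(R-L)[:2];n=np.array([-d[1],d[0]])/np.hypot(*d)
for sg in(1,-1): print('seat?',m+sg*n*.02)
print('dir',np.degrees(np.arctan2(d[1],d[0])))
# disc centre in view: rim x extents and slot corners at z=.134 (plate top)
for p in ((182,225),(270,313),(228,410),(105,393),(580,207),(498,305),(552,393),(673,368)):
    print(P(*p,.134)[:2].round(4))
E
```

```text
studs [ 0.50102714 -0.18780884  0.1       ] [ 0.55759587 -0.22887682  0.1       ] 0.06990421838032711
pred [ 0.55342814 -0.23473958]
pred [ 0.50012257 -0.19048444]
pred [ 0.48844929 -0.25877598]
seat? [ 0.54106129 -0.19215819]
seat? [ 0.51756172 -0.22452747]
dir -35.97903588053983
[ 0.512  -0.1778]
[ 0.5126 -0.1982]
[ 0.4952 -0.2059]
[ 0.481  -0.1896]
[ 0.562  -0.2183]
[ 0.5415 -0.222 ]
[ 0.5382 -0.2396]
[ 0.5563 -0.2498]
```

```bash
sed -i 's/.514,-.228,/.516,-.2265,/' go.py; python3 go.py .105
```

```text
9.15 [ 0.51427364 -0.22789804  0.15003229] disc under [ 0.51343943 -0.22748955  0.12605027] z [-0.035  0.017 -0.999] yaw -42.16344931444453 [-0.86340897  0.6108038  -2.06811157] 0.038924503914702965
move cm [ 0.20157842 -0.26770299  2.09623437]
```

Call:
play_rows([
  [[0.2,-0.3,0,-1.5],[0,0,0.5,0],[0,0,0.7,0],[0.1,0,0.7,0],[0,0,0.3,0],[0,0,0,0]],
])

```text
time_s: 9.75
tool_pos: [0.5184, -0.2274, 0.1264]
orientation: [[0.76, -0.649, -0.034], [-0.649, -0.76, 0.017], [-0.037, 0.009, -0.999]]
contact_force: [0.6, 0.1, -2.4]
gripper_width: 0.039
```

```bash
python3 go.py .081
```

```text
9.75 [ 0.5183907  -0.22742747  0.12636541] disc under [ 0.51757639 -0.22702897  0.10238254] z [-0.034  0.017 -0.999] yaw -40.524055408448696 [ 0.60364623  0.14301514 -2.37491452] 0.039005717524076854
move cm [-0.075875    0.04202403  2.14295495]
```

Call:
play_rows([
  [[0,0,0.5,0],[-0.1,0,0.5,0],[0,0,0.5,0],[0,0,0.3,0],[0,0,0,0]],
])

```text
time_s: 10.25
tool_pos: [0.517, -0.2264, 0.1071]
orientation: [[0.76, -0.65, -0.034], [-0.649, -0.76, 0.016], [-0.036, 0.009, -0.999]]
contact_force: [-1.3, 0.9, -0.1]
gripper_width: 0.0388
```

```bash
python3 go.py .081; python3 - <<'E'
from h import *
w=snap('wrist','w4');
cv2.imwrite('pics/c6.png',cv2.resize(w['pixels'][120:270,220:420,::-1],(800,600),interpolation=cv2.INTER_CUBIC))
E
```

```text
10.25 [ 0.51702867 -0.22644829  0.10706594] disc under [ 0.51622226 -0.22605499  0.08308272] z [-0.034  0.016 -0.999] yaw -40.533463199829285 [-1.29055029  0.93006831 -0.07805478] 0.03882971808783231
move cm [0.01955801 0.04631574 0.20814397]
```

View pics/c6.png

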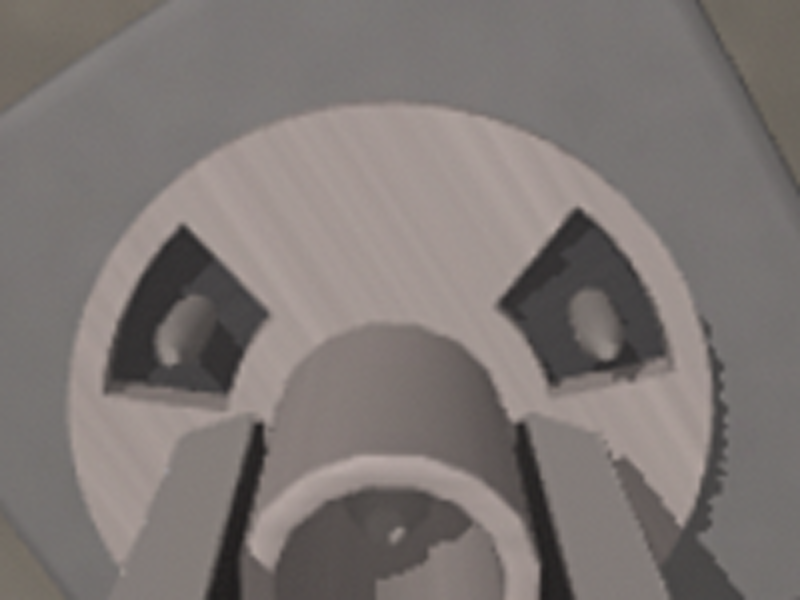

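Both visible studs, at (187,325) and (597,325), stand in the middle of their slots, and the spindle tip is inside the neck. I'll lower the last millimetres.

Call:
play_rows([
  [[0,0,0.2,0],[0,0,0.1,0],[0,0,0,0]],
])

```text
time_s: 10.6
tool_pos: [0.5168, -0.2265, 0.1067]
orientation: [[0.759, -0.65, -0.034], [-0.65, -0.76, 0.015], [-0.036, 0.01, -0.999]]
contact_force: [0.4, -0.3, -2.9]
gripper_width: 0.039
```

Call:
play_rows([
  [[0,0,0.3,0],[0,0,0.2,0],[0,0,0,0]],
])

```text
time_s: 10.9
tool_pos: [0.5162, -0.2264, 0.1053]
orientation: [[0.76, -0.65, -0.035], [-0.65, -0.76, 0.013], [-0.035, 0.012, -0.999]]
contact_force: [0.1, -0.2, -2.3]
gripper_width: 0.0392
```

Call:
play_rows([
  [[0,0,0.3,0],[0,0,0.3,0],[0,0,0,0]],
])

```text
time_s: 11.2
tool_pos: [0.5165, -0.2262, 0.1041]
orientation: [[0.76, -0.65, -0.033], [-0.65, -0.76, 0.011], [-0.032, 0.013, -0.999]]
contact_force: [-1.3, -0.4, -3.6]
gripper_width: 0.0396
```

Call:
play_rows([
  [[0,0,0.3,0],[0,0,0.3,0],[0,0,0,0]],
])

```text
time_s: 11.5
tool_pos: [0.5173, -0.2259, 0.1027]
orientation: [[0.76, -0.65, -0.031], [-0.65, -0.76, 0.009], [-0.029, 0.014, -0.999]]
contact_force: [-0.5, -0.1, -3.1]
gripper_width: 0.0393
```

Call:
play_rows([
  [[0,0,0,0],[0,0,0,0],[0,0,0,0],[0,0,0,0]],
], hand=6)

```text
time_s: 11.9
tool_pos: [0.5176, -0.226, 0.1019]
orientation: [[0.76, -0.65, -0.031], [-0.65, -0.76, 0.009], [-0.029, 0.013, -0.999]]
contact_force: [-0.2, 0.1, 0.4]
gripper_width: 0.0597
```

```bash
python3 go.py .081
```

```text
11.9 [ 0.51760246 -0.22599015  0.10194791] disc under [ 0.51686583 -0.22578031  0.07796014] z [-0.031  0.009 -0.999] yaw -40.53461613654816 [-0.16001606  0.13025402  0.44725294] 0.05965428495818457
move cm [-0.02784226  0.11499269 -0.30180293]
```

Call:
play_rows([
  [[0,0,-1,0],[0,0,-1.5,0],[0,0,-2,0],[0,0,-3,0],[0,0,-4,0],[0,0,-4,0],[0,0,-2,0],[0,0,0,0],[0,0,0,0]],
])

```text
time_s: 12.8
tool_pos: [0.5232, -0.2266, 0.2927]
orientation: [[0.761, -0.648, -0.026], [-0.649, -0.761, 0.008], [-0.025, 0.011, -1.0]]
contact_force: [-0.5, -0.1, -0.6]
gripper_width: 0.0596
```

```bash
python3 go.py .081; python3 - <<'E'
from h import *
w=snap('wrist','w5');s=snap('scene','s5')
a=cv2.resize(w['pixels'][120:270,240:400,::-1],(400,375),interpolation=cv2.INTER_CUBIC)
b=cv2.resize(s['pixels'][215:290,250:330,::-1],(400,375),interpolation=cv2.INTER_CUBIC)
cv2.imwrite('pics/c7.png',np.hstack([a,b]))
E
```

```text
12.8 [ 0.5231653  -0.22661867  0.2927049 ] disc under [ 0.52253312 -0.22643124  0.26871396] z [-0.026  0.008 -1.   ] yaw -40.44491522974154 [-0.50779105 -0.10748572 -0.57434563] 0.059595063230744684
move cm [-0.02115026  0.21975725 18.78146511]
```

View pics/c7.png

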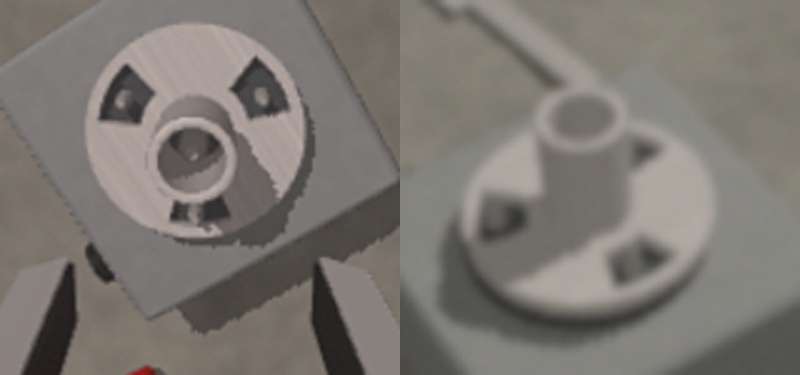

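```bash
python3 - <<'E'
from h import *
s=load('s5');w=load('w5')
k=2.5
wn=(240+191/k,120+160/k);wd=(240+196/k,120+130/k);sn=(286.6,238);sd=(287.5,257)
def tri(pw,ps):
    o1,d1=ray(w,*pw,True);o2,d2=ray(s,*ps)
    A=np.c_[d1,-d2];l=np.linalg.lstsq(A,o2-o1,rcond=None)[0];p,q=o1+l[0]*d1,o2+l[1]*d2;return p.round(4),q.round(4)
print('neck top',tri(wn,sn));print('plate top',tri(wd,sd))
print(proj(s,[.516,-.2265,.144]),proj(s,[.516,-.2265,.088]),proj(s,[.516,-.2265,.154]))
E
```

```text
neck top (array([ 0.5168, -0.226 ,  0.1455]), array([ 0.517 , -0.2258,  0.1455]))
plate top (array([ 0.5177, -0.2264,  0.0862]), array([ 0.5163, -0.2275,  0.0866]))
(np.float64(286.09622956388245), np.float64(238.38906175412095)) (np.float64(287.72512954457204), np.float64(256.23979593736647)) (np.float64(285.79043564542303), np.float64(235.037937671621))
```

Triangulation puts the neck top at z = 0.1455 m (0.144 m when fully home) and the disc's top face at 0.0865 m (0.088 m when home). The disc is home and flat, so I'm handing in.

```bash
python3 -c "
from rig import bot
print(bot.job_done()); print(bot.state()['time_s'])"
```

```text
the job is handed in; nothing more can be done
None
the job is handed in; nothing more can be done
```

The three-slot disc is on the grey shaker, released, and the job was handed in after about 13 s of robot time. I gripped it by the neck, turned it about 63°, lowered it over the spindle and studs, let go and lifted the arm about 19 cm clear.

**Last checks**
- **Fit:** the final pictures show the spindle inside the neck and the studs inside the slots.
- **Height:** measured from the wrist and scene cameras, the neck top is at 0.1455 m (0.144 m when fully home) and the plate's top face at 0.0865 m (0.088 m when home).
- **Position:** the disc centre is within about 2 mm of my seat estimate.
- **Level:** the neck-top and plate centres agree to about 1 mm, so I see no tilt.

**What disagreed or was not checked**
- The cameras differed by 3–4 mm on the seat position, so I corrected it from the wrist view of the studs before lowering.
- The tool had drifted about 2° off vertical during the carry.
- The force reading never showed a clear touchdown. I judged that from height, and the disc was released at or within about 2 mm of the plate.
- I did not look at the other two discs again at the end. The arm was not sent near them after the grasp.

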